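# Hang the tool caddy on the printer rail and slide it to the pointer

### The arm

A 7-joint arm with a two-finger parallel gripper is mounted at the origin on the work surface. World frame = base frame: x ahead of the robot, y to its left, z up, the work surface at z = 0. Lengths are in m, angles in rad, forces in N, time in s.
With the tool pointing down it reaches from about 0.425 to 0.925 m from the base axis. Payload 6.8 kg.
Tool frame: the origin (TCP) lies between the finger pads, 19 mm behind the fingertips; this is the grasp point; z points along the fingers, y is the line along which they close (so a half turn about z gives the same grasp; the last joint's range is limited). The gripper opens to 85 mm and grips with 20 to 120 N. Pads are 22 mm wide; open, the fingers measure 114 mm over their backs; the gripper's body (76 mm by 85 mm) begins 54 mm behind the grasp point. The pads swing forward as they close: fully open they stand 13 mm farther back than shut.
Start: joints at [-1.333, 0.477, 0.022, 1.555, -0.011, 1.109, -0.083], TCP at [0.229, 0.635, 0.25] pointing down, gripper open.
Joint ranges: [-2.96, 2.96], [-0.34, 2.1], [-1.41, 1.46], [0.24, 2.44], [-1.37, 4.51], [0.17, 1.92], [-2.96, 2.96]. Speed limits (rad/s): [2.39, 2.39, 3.14, 3.14, 3.14, 3.14, 3.14].

### API

Orientations are given as a rotation vector (axis times angle).
In Python, from bench import telemetry, grab_frame, calibration, order, silhouettes gives the robot as it stands.
- The arm moves only by the tool apply_moves, never from a script. Its argument "moves" is a list of rows, each a list of 7 numbers: the turn, a rotation vector about the tool's x, y, z scaled (see below), then the shift along the tool's x, y, z scaled (see below), then the opening, from -1 (shut) to 1 (fully open). A call has exactly 8 rows; each row shifts and turns the commanded pose from where the row before left it, along the tool's axes as they then stand; what a row does not reach is not made up. The controller multiplies each number of a shift by 1000 mm and each number of a turn by 6 degrees. A row lasts 1/12 s, in which the tool goes at most 41.7 mm and 7.16 degrees, less where a joint would pass 70% of its speed; a pose out of reach is approached as far as the arm can. A call with a number of a shift or a turn outside -1 to 1 is refused whole. A call with a gripper value outside its range is refused whole. The fingers move at their own pace and stop on an object; "grip_force" is the grip in N (left out, the last holds). Time passes only in rows, so rows that do not move let the fingers close, or fill a call up. It gives the time, the measured TCP pose, the force, the opening and the grip force at its end, in the units of the state.
- telemetry.get_obs(): the state, without advancing time (a new reading comes with each control period).
- grab_frame(name): name is "side" or "top" or "wrist"; returns the picture (384x512x3 uint8, blue, green, red); there is no depth.
- calibration(name): a dict with "fx", "fy", "cx", "cy" (pixels), "world_from_camera" (4x4, takes a point from camera to world coordinates); the wrist camera has in their place "mount" (4x4, takes a point from camera to tool coordinates, whose origin is the TCP and whose axes are the flange's). Camera axes: x right, y down, z forward; pixel columns grow to the right and rows downward; lengths in m; the calibration is good to about 2 mm. A picture is of the moment at which its call begins: read the wrist's pose just before it. calibration takes no time and is no camera call.
- order.hand_in(): hands the job in; it is judged then, once.
Trained networks look in the newest picture that a camera, given by its name, has taken for a name from the list of things; names that differ only in an ending like _2 or _b are one class to them, and where a whole thing is asked for, a point or a joint stands for the part that bears it (a point fixed in the world has none). Each returns a list of dicts, best first, with "p" (0 to 1); they miss things now and then, are a little off and sometimes report something else, mostly with a low value. They report only what shows in the picture. A call takes as long as a camera call. They do not tell look-alikes from the thing itself.
- silhouettes(thing, camera): "mask" (384x512 bool, what is visible of it) and "extent" ([centre column, centre row, width, height] in pixels, round what is visible of it).
The state is a dict: "clock": time; "joints": joint angles; "qvel": joint speeds; "tau": joint torques, N m; "tcp_pos": TCP position; "orientation": TCP orientation; "contact_force": force on the tool from outside, world axes, zero at the start; "moment": the same for the moment, N m; "grip_width": finger opening in m; "gripper_force": force on a finger pad.
Only numpy, scipy, OpenCV 4.12 (cv2) and the standard library are available. Lean on these libraries where they do the work, as an engineer would, in place of code of your own. Each camera call takes 0.05 s, during which the arm holds its last target. There are 200 camera calls.

### The job

Take the grey tool caddy that has a hook at its top and hook it upright over the horizontal steel rail, towards the end of the rail that is farther from the flat arrow-shaped pointer (well over a hand's width away from it). Then, keeping it hooked on, slide it along the rail until the middle of its hook is in line with the pointer's tip, and leave it hanging there by itself, still and level. Leave everything else on the bench where it is.

Things in the scene. Friction and masses are not known exactly. Their poses are not given: they have to be found in the camera images.
- hanger: Grey hook-top tool caddy, loose, 0.32 kg, 196 mm tall, standing upright. Origin: underside, straight below the hook's middle. Tray: x -34 to +46 mm, y +-60 mm, 34 mm high. Flat stem (x -22 to -14, 42 mm wide in y) rises to the hook at z 116 to 154 mm. Below the hook's lip the mouth is open to +x (z 34 to 116 mm): the rail enters there, then the caddy is lowered onto it.
- hook_seat (a point): Middle of the hook: where the rail's axis lies when the caddy hangs seated; (0, 0, 137.5) mm in the caddy's frame, same axes. The hook is an upside-down channel along y, 42 mm long, 28 mm clear between stem (-x) and lip (x = 14 to 22 mm, ends at z = 116 mm); its roof is a V, apex z = 146 mm.
- hanger_grip (a point): TCP point in the grip block on top of the hook: (0, 0, 178) mm in the caddy's frame. The block is 22 mm (x) by 28 mm (y), z = 154 to 196 mm; fingertips then end just above the hook.
- rail: Fixed stand: round steel rail, 12 mm diameter, axis 235 mm above the bench, along the stand's y; 470 mm of it is free between black clamps on two aluminium posts (20 mm square, 250 mm tall, at y = -255 and +255 mm, feet 120 mm long in x). Origin: on the bench below the rail's middle.
- rail_mid (a point): Middle of the rail, on its axis. y runs along the rail, z up.
- pointer: Fixed stand beyond the rail (+x side): foot 50 by 44 mm, 14 mm square aluminium post 205 mm tall, and at z = 192 to 198 mm a flat arrow head (44 mm wide) pointing to -x, whose tip is about 33 mm from the rail's axis. Origin: centre of the foot's underside; axes parallel to the rail's, so its y = 0 plane is the mark.
- pointer_tip (a point): The pointer's tip, the mark: at (-52, 0, 195) mm in the pointer's frame.
- ring_guide: Fixed stand like the pointer's, at another place along the rail, but ending in a wire ring of 36 mm instead of an arrow: not the mark. Origin: centre of its foot's underside.
- loop_caddy: Bystander: grey tray 80 by 120 mm like the hanger's but with a plain loop handle and no hook, 93 mm tall, loose. Origin: centre of its underside.
- tape: Bystander: roll of tape lying flat below the rail, 90 mm across, 24 mm high, loose. Origin: centre of its underside.
- scraper: Bystander: 200 mm spatula lying on the bench at the left, loose.
- glue_jar: Bystander: jar, 64 mm across, 75 mm tall, beyond the rail, loose. Origin: centre of its underside.
- spool: Bystander: empty black spool lying flat at the left, 200 mm across, 65 mm high, loose. Origin: centre of its underside.
Things that resemble listed ones, but are neither listed nor needed, are in the scene too. What is shaped like the hanger but yellow is not meant.

How it is judged:
On the way, in this order (a step that is already met when the one before it is completed fails the run):
1. the caddy is hooked upright on the rail, bearing on it, at least 90 mm along the rail from the pointer (x of hook_seat in the frame of rail_mid between -0.014 and 0.014 m and z of hook_seat in the frame of rail_mid between -0.008 and 0.01 m and y of hook_seat in the frame of rail_mid between -0.23 and 0.23 m and angle between hanger's own z axis and vertical below 0.25 rad and contact force between hanger and rail above 0.5 N and (y of hook_seat in the frame of pointer above 0.09 m or y of hook_seat in the frame of pointer below -0.09 m)), for 0.1 s.
2. still hooked on the rail, the caddy is slid past the stretch 35 to 70 mm from the pointer (x of hook_seat in the frame of rail_mid between -0.014 and 0.014 m and z of hook_seat in the frame of rail_mid between -0.008 and 0.01 m and y of hook_seat in the frame of rail_mid between -0.23 and 0.23 m and angle between hanger's own z axis and vertical below 0.25 rad and (y of hook_seat in the frame of pointer between 0.035 and 0.07 m or y of hook_seat in the frame of pointer between -0.07 and -0.035 m)), for 0.04 s.
At the end, for the whole second after the job is handed in: The caddy hangs by its hook from the rail alone, at rest, upright within 14 degrees, seated (rail axis within 14 mm sideways, 8 mm below to 10 mm above), its hook within 11 degrees of the rail direction and its middle within 12 mm along the rail of the pointer tip (x of hook_seat in the frame of rail_mid between -0.014 and 0.014 m and z of hook_seat in the frame of rail_mid between -0.008 and 0.01 m and y of hook_seat in the frame of rail_mid between -0.23 and 0.23 m and angle between hanger's own z axis and vertical below 0.25 rad and y of hook_seat in the frame of pointer between -0.012 and 0.012 m and contact force between hanger and rail above 0.5 N and linear speed of hanger below 0.03 m/s and angular speed of hanger below 0.4 rad/s and angle between the y axis of hanger and the y axis of rail, either way round below 0.2 rad); the robot touches nothing.
It fails at once if the loop caddy is shifted by more than 30 mm (distance of loop_caddy from where it was at the start of the episode above 0.03 m).
It fails at once if the tape is shifted by more than 30 mm (distance of tape from where it was at the start of the episode above 0.03 m).
It fails at once if the scraper is shifted by more than 30 mm (distance of scraper from where it was at the start of the episode above 0.03 m).
It fails at once if the glue jar is shifted by more than 30 mm (distance of glue_jar from where it was at the start of the episode above 0.03 m).
It fails at once if the spool is shifted by more than 30 mm (distance of spool from where it was at the start of the episode above 0.03 m).
It also fails if it takes over 48 s, if anything falls off the work surface, if the arm or the gripper's body presses on something with over 40 N, if the wrist force passes 120 N, or if a joint passes its speed limit or range.

## Working session

There is one attempt and no reset: what is moved stays moved. The work goes in short steps, Python scripts to look and compute and a tool call to move; the robot and the scene stay as the last step left them, time stands still between calls to the robot, and variables do not carry over. Pictures are saved under pics/ and viewed, at most 10 in all, crops included, and the job is handed in when it is done.

Besides the shell and the picture viewer there is one more tool, called as name(argument=value, ...) on one line, values as JSON. apply_moves: Moves the arm, as the interface text tells. Its arguments: {"type":"object","properties":{"moves":{"type":"array"},"grip_force":{"type":"number"}},"required":["moves"]}

```bash
mkdir -p pics
python3 - <<'E'
from bench import telemetry, grab_frame, calibration, silhouettes
import cv2, numpy as np
o=telemetry.get_obs();print(o['clock'],o['tcp_pos'],o['orientation'],o['grip_width'])
for c in ['side','top']:
    cv2.imwrite(f'pics/{c}0.png',grab_frame(c))
    k=calibration(c);print(c,k['fx'],k['fy'],k['cx'],k['cy'],np.round(k['world_from_camera'],4).tolist())
    for t in ['hanger','rail','pointer','ring_guide','loop_caddy','tape','glue_jar','spool','scraper']:
        print(t,[(round(d['p'],2),np.round(d['extent']).tolist()) for d in silhouettes(t,c)])
print(np.round(calibration('wrist')['mount'],4).tolist())
E
```

```text
0.0 [0.22862813 0.6345137  0.24901786] [-5.40428846e-01 -3.09457288e+00  2.85501098e-03] 0.0854518951996869
side 427.9855539572507 427.9855539572507 256.90309683543603 181.71232790144273 [[0.9494, -0.2036, 0.2393, 0.1962], [-0.3141, -0.5932, 0.7413, -0.8507], [-0.009, -0.7789, -0.6271, 1.0926], [0.0, 0.0, 0.0, 1.0]]
hanger [(0.93, [185.0, 147.0, 24.0, 51.0]), (0.62, [234.0, 217.0, 34.0, 59.0]), (0.6, [178.0, 175.0, 39.0, 51.0])]
rail [(0.64, [302.0, 252.0, 96.0, 183.0])]
pointer [(0.63, [306.0, 219.0, 19.0, 52.0])]
ring_guide [(0.63, [247.0, 172.0, 45.0, 42.0]), (0.62, [336.0, 270.0, 15.0, 50.0]), (0.18, [236.0, 217.0, 37.0, 59.0])]
loop_caddy [(0.92, [267.0, 320.0, 32.0, 54.0])]
tape [(0.63, [299.0, 266.0, 30.0, 26.0])]
glue_jar [(0.72, [350.0, 235.0, 22.0, 32.0])]
spool [(0.53, [305.0, 220.0, 23.0, 56.0])]
scraper [(0.68, [205.0, 209.0, 39.0, 14.0]), (0.56, [236.0, 215.0, 37.0, 60.0])]
top 423.33039693005895 423.33039693005895 258.2845835969654 192.7576539600861 [[-0.0057, -0.9957, 0.0924, 0.4023], [-1.0, 0.0056, -0.0014, 0.2449], [0.0009, -0.0924, -0.9957, 1.6132], [0.0, 0.0, 0.0, 1.0]]
hanger [(0.92, [146.0, 246.0, 40.0, 31.0]), (0.84, [274.0, 221.0, 38.0, 37.0]), (0.76, [188.0, 264.0, 41.0, 33.0])]
rail [(0.56, [335.0, 184.0, 162.0, 37.0]), (0.26, [307.0, 156.0, 15.0, 22.0])]
pointer [(0.63, [308.0, 157.0, 19.0, 22.0])]
ring_guide [(0.53, [327.0, 178.0, 24.0, 24.0]), (0.48, [365.0, 157.0, 18.0, 19.0])]
loop_caddy [(0.96, [376.0, 225.0, 40.0, 32.0]), (0.48, [198.0, 181.0, 57.0, 54.0])]
tape [(0.59, [329.0, 178.0, 23.0, 25.0]), (0.4, [306.0, 157.0, 16.0, 24.0])]
glue_jar [(0.67, [317.0, 126.0, 18.0, 21.0])]
spool [(0.63, [196.0, 183.0, 54.0, 51.0])]
scraper [(0.82, [232.0, 233.0, 18.0, 60.0])]
[[0.0006, -0.9639, -0.2663, 0.0672], [1.0, 0.0006, 0.0003, 0.0011], [-0.0001, -0.2663, 0.9639, -0.1242], [0.0, 0.0, 0.0, 1.0]]
```

Run:
```python
import cv2
a=cv2.imread('pics/side0.png')[90:370,130:410];b=cv2.imread('pics/top0.png')[90:300,100:440]
cv2.imwrite('pics/s1.png',cv2.resize(a,None,fx=2.14,fy=2.14,interpolation=cv2.INTER_CUBIC))
cv2.imwrite('pics/t1.png',cv2.resize(b,None,fx=2.35,fy=2.35,interpolation=cv2.INTER_CUBIC))
```

```text
(no output)
```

View pics/s1.png

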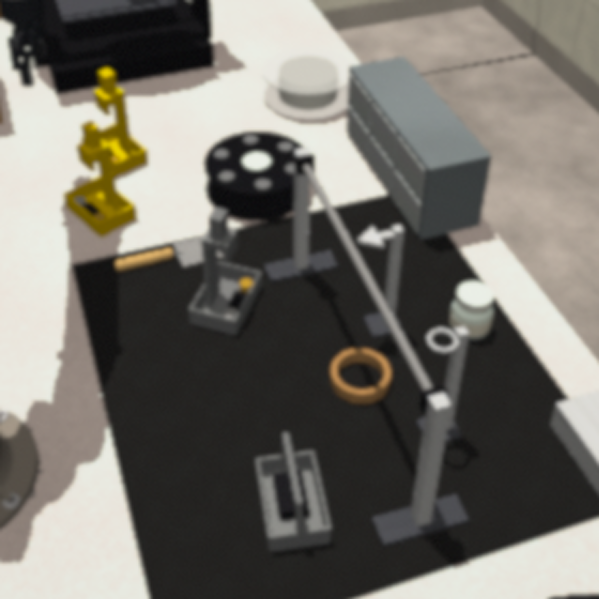

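View pics/t1.png

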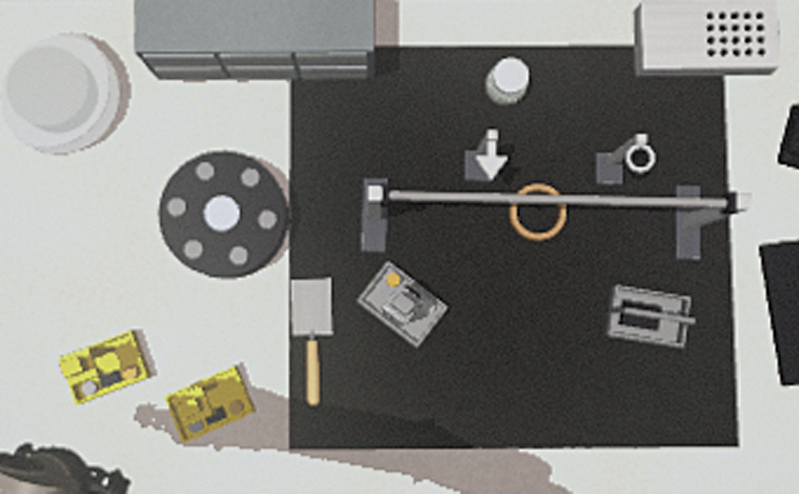

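Side view (full-picture pixels): grey hook-top caddy at about (235,215), loop caddy at (267,320), and two yellow look-alikes at (185,147) and (178,175). In the top view these are grey hook-top (272,219), loop caddy (376,225), and yellow (146,246) and (188,264). I choose the grey hook-top at top (272,219). The rail runs between the top pixels (260,171) and (415,176). The arrow tip is at about (309,165) and the ring at (372,156), so the far end is the right one (-y).

```bash
cat > h.py <<'E'
import numpy as np, cv2
from scipy.optimize import least_squares
from bench import telemetry, grab_frame, calibration, silhouettes
from scipy.spatial.transform import Rotation as R
def cam(n,o=None):
    k=calibration(n); 
    if n=='wrist':
        T=np.eye(4);T[:3,:3]=R.from_rotvec(o['orientation']).as_matrix();T[:3,3]=o['tcp_pos'];T=T@np.array(k['mount'])
    else: T=np.array(k['world_from_camera'])
    return k,T
def plane(n,uv,z,o=None):
    k,T=cam(n,o);d=T[:3,:3]@[(uv[0]-k['cx'])/k['fx'],(uv[1]-k['cy'])/k['fy'],1]
    return T[:3,3]+d*(z-T[2,3])/d[2]
def proj(n,P,o=None):
    k,T=cam(n,o);c=(np.atleast_2d(P)-T[:3,3])@T[:3,:3]
    return np.c_[k['fx']*c[:,0]/c[:,2]+k['cx'],k['fy']*c[:,1]/c[:,2]+k['cy']]
E
python3 - <<'E'
from h import *
t=lambda x,y:(x/2.35+100-.3,y/2.35+90-.3); s=lambda x,y:(x/2.14+130-.3,y/2.14+90-.3)
print('postL',plane('top',t(375,193),.25),plane('side',s(303,160),.25))
print('postR',plane('top',t(742,202),.25),plane('side',s(439,401),.25))
print('railL',plane('top',t(395,196),.235)); print('railR',plane('top',t(725,203),.235))
print('tip',plane('top',t(490,180),.195),plane('side',s(359,239),.195))
print('block',plane('top',t(403,302),.196),plane('side',s(219,215),.196))
print('tray corners',[plane('top',t(*p),.034).round(3).tolist() for p in [(388,262),(358,298),(416,346),(448,307)]])
print('jar',plane('top',t(512,75),.075),'tape',plane('top',t(538,212),.012),'ring',plane('top',t(641,155),.195))
# rail axis from mask
for c in ('top','side'):
    m=silhouettes('rail',c)[0]['mask'];cv2.imwrite(f'pics/m_{c}.png',m*255)
b=cv2.imread('pics/top0.png')[190:250,240:310];a=cv2.imread('pics/side0.png')[180:255,205:265]
cv2.imwrite('pics/c1.png',np.hstack([cv2.resize(b,(400,343),interpolation=2),cv2.resize(a,(274,343),interpolation=2)]))
E
```

```text
postL [0.59713607 0.23939509 0.25      ] [0.59123354 0.21619843 0.25      ]
postR [ 0.5817649 -0.2676619  0.25     ] [ 0.581443  -0.2710586  0.25     ]
railL [0.5948947  0.21141155 0.235     ]
railR [ 0.58246415 -0.2494909   0.235     ]
tip [0.62296461 0.07343464 0.195     ] [0.62882425 0.07468461 0.195     ]
block [0.44816216 0.20026243 0.196     ] [0.44776881 0.19378595 0.196     ]
tray corners [[0.517, 0.218, 0.034], [0.46, 0.266, 0.034], [0.384, 0.175, 0.034], [0.445, 0.124, 0.034]]
jar [0.80877073 0.02143462 0.075     ] tape [ 0.59860099 -0.02565216  0.012     ] ring [ 0.65821287 -0.14520803  0.195     ][ WARN:0@0.900] global loadsave.cpp:1063 imwrite_ Unsupported depth image for selected encoder is fallbacked to CV_8U.
```

View pics/c1.png

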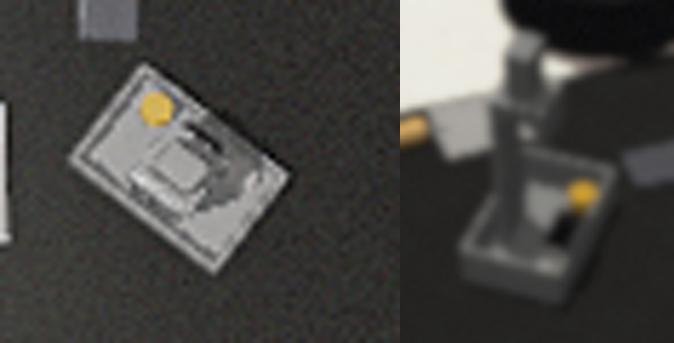

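The close crop shows the grey caddy with its stem on the far-robot-left side and its mouth/lip towards world (+x,-y). Tray 75x118 mm and block at about (0.448,0.197), matching the description. The yaw of caddy y is about 51°. Next I fly to hover over it.

apply_moves(moves=[[0,0,0,0,0,-0.035,1],[0,0,0,-0.0273,-0.0259,0,1],[0,0,0,-0.0273,-0.0259,0,1],[0,0,0,-0.0273,-0.0259,0,1],[0,0,0,-0.0273,-0.0259,0,1],[0,0,0,-0.0273,-0.0259,0,1],[0,0,0,-0.0273,-0.0259,0,1],[0,0,0,-0.0273,-0.0259,0,1]])

```text
clock: 1.77
tcp_pos: [0.3477, 0.398, 0.2852]
orientation: [0.54, 3.095, 0.001]
contact_force: [0.9, 0.1, 0.5]
grip_width: 0.085
gripper_force: 0.0
```

apply_moves(moves=[[0,0,0,-0.0273,-0.0259,0,1],[0,0,0,-0.0273,-0.0259,0,1],[0,0,0,-0.0273,-0.0259,0,1],[0,0,0,-0.0273,-0.0259,0,1],[0,0,0,-0.0273,-0.0259,0,1],[0,0,0,-0.0273,-0.0259,0,1],[0,0,0.8,0,0,0,1],[0,0,0.8,0,0,0,1]])

```text
clock: 2.43
tcp_pos: [0.4498, 0.1952, 0.2854]
orientation: [0.812, 3.034, 0.001]
contact_force: [0.5, 1.0, 0.1]
grip_width: 0.0855
gripper_force: 0.0
```

apply_moves(moves=[[0,0,0.8,0,0,0,1],[0,0,0.8,0,0,0,1],[0,0,0,0,0,0,1],[0,0,0,0,0,0,1],[0,0,0,0,0,0,1],[0,0,0,0,0,0,1],[0,0,0,0,0,0,1],[0,0,0,0,0,0,1]])

```text
clock: 3.1
tcp_pos: [0.4485, 0.198, 0.285]
orientation: [-1.048, -2.962, -0.0]
contact_force: [-0.7, 0.4, -0.8]
grip_width: 0.0849
gripper_force: 0.0
```

Run:
```python
from h import *
o=telemetry.get_obs();print(o['clock'],o['tcp_pos'],R.from_rotvec(o['orientation']).as_matrix().round(3).tolist(),o['joints'],o['contact_force'])
f=grab_frame('wrist');k=calibration('wrist');print(k['fx'],k['cx'],k['cy'])
x=.448;y=.197;c=np.array([.781,-.625,0]);d=np.array([.625,.781,0]);p=np.array([x,y,0])
for a in (-.011,.011):
  for b in (-.014,.014):
    u=proj('wrist',p+a*c+b*d+[0,0,.196],o)[0];print(u.round(1));cv2.circle(f,tuple(int(v) for v in u.round()),3,(0,0,255),1)
for a,b in ((-.034,-.06),(-.034,.06),(.046,-.06),(.046,.06)):
    u=proj('wrist',p+a*c+b*d+[0,0,.034],o)[0];cv2.circle(f,tuple(int(v) for v in u.round()),3,(0,255,0),1)
cv2.imwrite('pics/w1.png',f)
```

```text
3.1 [0.44852382 0.19801948 0.28500577] [[-0.777, 0.629, -0.0], [0.629, 0.777, 0.0], [0.0, 0.0, -1.0]] [-0.80293465  0.13054359  0.28794865  1.95942062 -0.04247494  1.05732673
  0.39422731] [-0.6521727   0.43586909 -0.77332795]
318.26182084718 256.40308403349485 191.28005876349442
[232.9 188.5]
[273.3 188.3]
[233.6 218.4]
[273.  218.2]
```

View pics/w1.png

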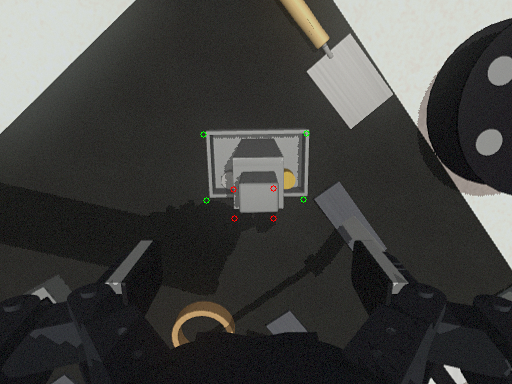

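The wrist view shows the block centre at about (258,195), about 5 mm in -x and 4 mm in +y from my estimate. The yaw is aligned, and the stem's back wall at (258,150) confirms it stands on the -x side. Block is really at about (0.447,0.203).

apply_moves(moves=[[0,0,0,0.0043,0.003,0,1],[0,0,0,0,0,0.03,1],[0,0,0,0,0,0.03,1],[0,0,0,0,0,0.03,1],[0,0,0,0,0,0.016,1],[0,0,0,0,0,0,1],[0,0,0,0,0,0,-1],[0,0,0,0,0,0,-1]], grip_force=60)

```text
clock: 3.82
tcp_pos: [0.4479, 0.2036, 0.1802]
orientation: [1.048, 2.96, 0.002]
contact_force: [-0.5, 0.3, -0.4]
grip_width: 0.0642
gripper_force: 0.0
```

apply_moves(moves=[[0,0,0,0,0,0,-1],[0,0,0,0,0,0,-1],[0,0,0,0,0,0,-1],[0,0,0,0,0,0,-1],[0,0,0,0,0,0,-1],[0,0,0,0,0,0,-1],[0,0,0,0,0,0,-1],[0,0,0,0,0,0,-1]])

```text
clock: 4.48
tcp_pos: [0.4475, 0.2031, 0.1799]
orientation: [1.049, 2.961, 0.002]
contact_force: [-1.9, -0.9, 6.2]
grip_width: 0.0274
gripper_force: 60.3
```

apply_moves(moves=[[0,0,0,0,0,-0.015,-1],[0,0,0,0,0,-0.03,-1],[0,0,0,0,0,-0.035,-1],[0,0,0,0,0,-0.035,-1],[0,0,-0.3,0,0,-0.035,-1],[0,0,-0.8,0,0,0,-1],[0,0,-0.8,0,0,0,-1],[0,0,-0.8,0,0,0,-1]])

```text
clock: 5.15
tcp_pos: [0.4468, 0.2029, 0.3292]
orientation: [0.615, 3.081, 0.001]
contact_force: [0.0, -0.9, -4.9]
grip_width: 0.0271
gripper_force: 60.2
```

apply_moves(moves=[[0,0,-0.8,0,0,0,-1],[0,0,-0.8,0,0,0,-1],[0,0,-0.8,0,0,0,-1],[0,0,-0.8,0,0,0,-1],[0,0,-0.34,0,0,0,-1],[0,0,0,0,-0.02,0,-1],[0,0,0,0,-0.03,0,-1],[0,0,0,0,-0.03,0,-1]])

```text
clock: 5.82
tcp_pos: [0.4441, 0.1225, 0.3283]
orientation: [-0.04, -3.14, 0.001]
contact_force: [0.4, -1.0, -3.7]
grip_width: 0.0274
gripper_force: 60.3
```

apply_moves(moves=[[0,0,0,-0.003,-0.035,0,-1],[0,0,0,-0.003,-0.035,0,-1],[0,0,0,-0.003,-0.035,0,-1],[0,0,0,-0.003,-0.035,0,-1],[0,0,0,-0.004,-0.03,0,-1],[0,0,0,-0.004,-0.013,0,-1],[0,0,0,0,0,0,-1],[0,0,0,0,0,0,-1]])

```text
clock: 6.48
tcp_pos: [0.4593, -0.0608, 0.3286]
orientation: [-0.046, -3.14, -0.001]
contact_force: [0.6, 0.8, -4.0]
grip_width: 0.0273
gripper_force: 60.5
```

Run:
```python
from h import *
o=telemetry.get_obs();print(o['clock'],o['tcp_pos'],R.from_rotvec(o['orientation']).as_matrix().round(3).tolist(),o['joints'].round(2),o['contact_force'])
w=grab_frame('wrist');t=grab_frame('top');s=grab_frame('side')
L=np.array([.5955,.234,.235]);D=np.array([-.0143,-.5,0])
for f,n in((w,'wrist'),(t,'top'),(s,'side')):
  for q in np.linspace(0,1,7):
    u=proj(n,L+q*D,o)[0]
    if n=='top' or n=='side': cv2.circle(f,tuple(int(v) for v in u.round()),1,(0,0,255),-1)
    elif 0<u[0]<512 and 0<u[1]<384: cv2.circle(f,tuple(int(v) for v in u.round()),3,(0,0,255),1)
a=cv2.resize(t[120:240,240:430],None,fx=2.1,fy=2.1,interpolation=2);b=cv2.resize(s[140:360,210:360],(205,300),interpolation=2)
g=np.zeros((600,800,3),np.uint8);g[:252,:399]=a;g[:300,400:605]=b;g[300:600,:400]=cv2.resize(w,(400,300))
cv2.imwrite('pics/g1.png',g)
```

```text
6.4833 [ 0.4593422  -0.0608375   0.32855113] [[-1.0, 0.03, -0.001], [0.03, 1.0, 0.0], [0.001, 0.0, -1.0]] [-0.49  0.03  0.51  1.96 -0.02  1.15  1.56] [ 0.60992995  0.77055682 -4.00982021]
```

View pics/g1.png

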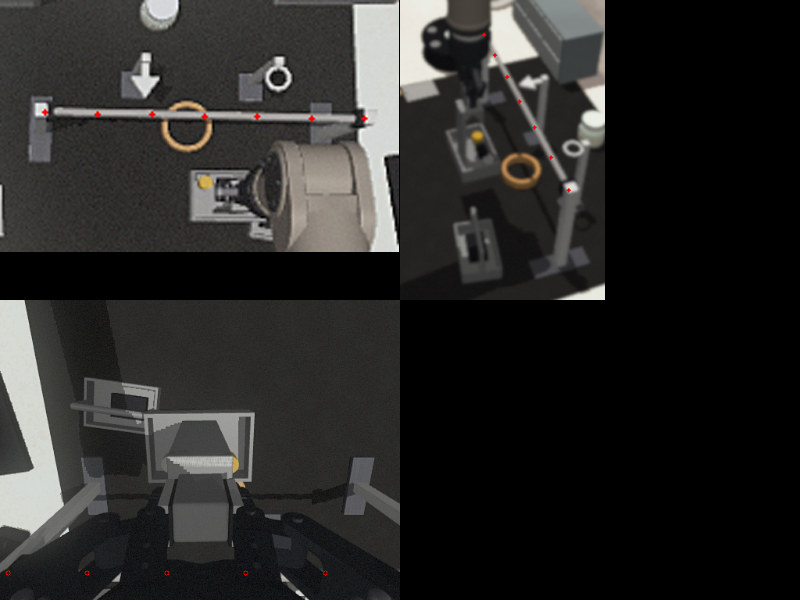

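The caddy is held upright with its yaw parallel to the rail. The projected rail line lies on the rail in the top view (crop row ~115). Next I refine the rail line and pointer tip numerically, and check the caddy's pose in the hand.

Run:
```python
from h import *
L=np.array([.5955,.234,.235]);D=np.array([-.0143,-.5,0])
for n in('top','side'):
  g=cv2.imread(f'pics/{n}0.png',0).astype(float)
  for q in (.12,.42,.6,.75):
    P=L+q*D
    xs=np.arange(-.03,.0301,.001);uv=proj(n,P+np.c_[xs,0*xs,0*xs]).astype(np.float32)
    v=cv2.remap(g.astype(np.float32),uv[:,0].reshape(1,-1),uv[:,1].reshape(1,-1),1)[0]
    v=np.clip(v-np.median(v)-25,0,None);print(n,round(P[1],3),'rail x',round(P[0],4),'off mm',round(1000*(xs*v).sum()/v.sum(),1),'w',(v>0).sum())
o=telemetry.get_obs()
t=cv2.imread('pics/top0.png',0)[148:172,296:322];print(t[::1])
tc=o['tcp_pos'];M=R.from_rotvec(o['orientation']).as_matrix()
cx=-M[:,0];cy=M[:,1]
for a,b in ((-.034,-.06),(-.034,.06),(.046,-.06),(.046,.06)):
  u=proj('wrist',tc+a*cx+b*cy+[0,0,.034-.180],o)[0];print((u*[400/512,300/384]+[0,300]).round())
```

```text
top 0.174 rail x 0.5938 off mm 1.4 w 14
top 0.024 rail x 0.5895 off mm 7.6 w 24
top -0.066 rail x 0.5869 off mm 2.0 w 14
top -0.141 rail x 0.5848 off mm 1.4 w 13
side 0.174 rail x 0.5938 off mm 19.3 w 26
side 0.024 rail x 0.5895 off mm 15.5 w 23
side -0.066 rail x 0.5869 off mm 4.2 w 20
side -0.141 rail x 0.5848 off mm 2.4 w 15
[[ 51  46  55  53  51  48  56  51  55  53 100 155 230 222 217 185  30  54
   45  56  48  52  50  43  50  54]
 [ 51  51  51  44  50  50  51  44  57  86  97 109 148 143 143 119  33  49
   46  51  53  54  50  47  54  47]
 [ 50  52  56  47  44  56  47  50  68 105 110 151 212 204 202  77  36  50
   60  56  55  57  50  47  54  52]
 [ 50  48  52  48  50  51  48  54  88 102 100 164 226 222 218  76  48  52
   47  38  42  41  42  52  48  48]
 [ 49  51  44  48  50  39  41  74 109 104  92 162 222 218 220  82  31  37
   35  40  45  32  34  52  51  53]
 [ 48  47  50  46  32  41  49  89 103  95  90 163 225 218 218  66  26  34
   39  38  38  37  35  50  51  45]
 [ 41  53 104  96  95  97  96 104 101  86  86 160 222 220 215  62  21  33
   36  40  34  36  28  53  55  54]
 [ 44  
[... 1194 characters left out ...]
 41  52  77  73  71  72  83  85  86  94  86 100 127 117  30  39  50  47
   29  30  33  38  36  52  42  42]
 [ 48  48  45  54  44  50  48  50  55  56  58  58  56  37  46  44  49  45
   39  29  39  34  53  48  50  53]
 [ 46  45  43  46  44  52  47  42  45  49  47  47  44  49  48  42  44  45
   49  46  29  48  46  51  49  42]
 [ 43  42  45  49  48  45  44  48  53  45  36  44  43  49  46  46  47  43
   43  52  48  47  51  44  40  39]
 [ 39  46  46  42  46  41  47  42  41  46  36  47  41  45  42  51  40  45
   39  47  39  40  54  46  40  48]
 [ 27  37  31  26  24  29  31  34  27  33  31  27  33  24  30  28  33  27
   33  39  39  31  31  27  80 166]]
[144. 412.]
[255. 412.]
[148. 481.]
[251. 481.]
```

Tray corners match the model within a few pixels, and the rail at y=-0.06 is at x=0.5886. The pointer's mark is at about y=0.074. Moving in and lowering to just above seating.

apply_moves(moves=[[0,0,0,-0.015,0,0,-1],[0,0,0,-0.025,0,0,-1],[0,0,0,-0.03,0,0,-1],[0,0,0,-0.03,0,0,-1],[0,0,0,-0.019,0,0,-1],[0,0,0,-0.01,0,0,-1],[0,0,0,0,0,0,-1],[0,0,0,0,0,0,-1]])

```text
clock: 7.3
tcp_pos: [0.5882, -0.0632, 0.3283]
orientation: [-0.041, -3.139, 0.0]
contact_force: [-1.4, -0.3, -4.2]
grip_width: 0.0273
gripper_force: 60.2
```

Run:
```python
from h import *
o=telemetry.get_obs();print(o['clock'],o['tcp_pos'],o['contact_force'])
t=grab_frame('top');s=grab_frame('side')
a=cv2.resize(t[120:240,250:430],(540,360),interpolation=2);b=cv2.resize(s[170:310,260:360],(257,360),interpolation=2)
cv2.imwrite('pics/g2.png',np.hstack([a,b]))
```

```text
7.3 [ 0.58822651 -0.06318942  0.3283432 ] [-1.41689785 -0.26502057 -4.22399629]
```

View pics/g2.png

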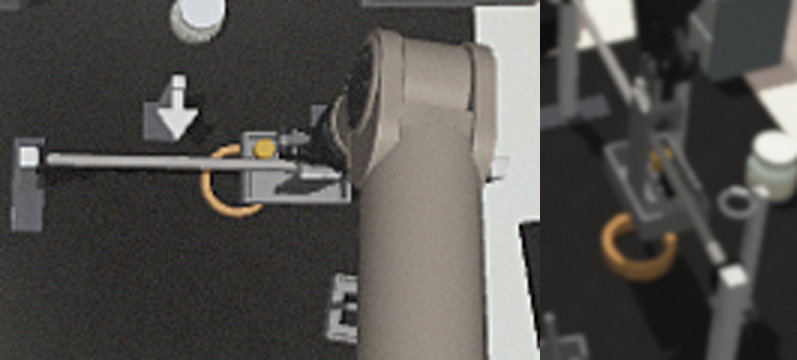

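The rail passes through the caddy's mouth (stem on the near side), the tray is below the rail and clear of the ring. Lowering.

apply_moves(moves=[[0,0,0,0,0,0.01,-1],[0,0,0,0,0,0.015,-1],[0,0,0,0,0,0.012,-1],[0,0,0,0,0,0.006,-1],[0,0,0,0,0,0.003,-1],[0,0,0,0,0,0.001,-1],[0,0,0,0,0,0,-1],[0,0,0,0,0,0,-1]])

```text
clock: 8.07
tcp_pos: [0.5892, -0.0641, 0.2826]
orientation: [0.043, 3.14, 0.0]
contact_force: [0.4, 0.3, -3.2]
grip_width: 0.0272
gripper_force: 60.1
```

apply_moves(moves=[[0,0,0,0,0,0.001,-1],[0,0,0,0,0,0.001,-1],[0,0,0,0,0,0.001,-1],[0,0,0,0,0,0.001,-1],[0,0,0,0,0,0,-1],[0,0,0,0,0,0,-1],[0,0,0,0,0,0,-1],[0,0,0,0,0,0,-1]])

```text
clock: 8.73
tcp_pos: [0.5889, -0.064, 0.278]
orientation: [0.043, 3.141, 0.0]
contact_force: [0.1, -0.4, -5.0]
grip_width: 0.0271
gripper_force: 60.1
```

apply_moves(moves=[[0,0,0,0,0,0.001,-1],[0,0,0,0,0,0,-1],[0,0,0,0,0,0.001,-1],[0,0,0,0,0,0,-1],[0,0,0,0,0,0,-1],[0,0,0,0,0,0,-1],[0,0,0,0,0,0,-1],[0,0,0,0,0,0,-1]])

```text
clock: 9.4
tcp_pos: [0.5889, -0.064, 0.2772]
orientation: [0.043, 3.141, 0.001]
contact_force: [-5.1, 1.1, 6.1]
grip_width: 0.0272
gripper_force: 61.8
```

Seated: vertical load on the tool changed from -4 to +6 N, so ~10 N bears on the rail. Ease the sideways load a little, and slide.

apply_moves(moves=[[0,0,0,0.001,0,0,-1],[0,0,0,0,0,-0.0005,-1],[0,0,0,0,0.006,0,-1],[0,0,0,0,0.01,0,-1],[0,0,0,0,0.01,0,-1],[0,0,0,0,0.01,0,-1],[0,0,0,0,0.01,0,-1],[0,0,0,0,0.01,0,-1]])

```text
clock: 10.07
tcp_pos: [0.5901, -0.0092, 0.2772]
orientation: [0.046, 3.139, -0.004]
contact_force: [0.8, -5.0, 1.8]
grip_width: 0.0272
gripper_force: 61.0
```

apply_moves(moves=[[0,0,0,0,0.01,0,-1],[0,0,0,0,0.01,0,-1],[0,0,0,0,0.01,0,-1],[0,0,0,0,0.01,0,-1],[0,0,0,0,0.01,0,-1],[0,0,0,0,0.01,0,-1],[0,0,0,0,0.01,0,-1],[0,0,0,0,0,0,-1]])

```text
clock: 10.73
tcp_pos: [0.5922, 0.0634, 0.2772]
orientation: [0.041, 3.139, -0.0]
contact_force: [1.9, 0.8, 2.4]
grip_width: 0.0277
gripper_force: 61.1
```

apply_moves(moves=[[0,0,0,0,0.007,0,-1],[0,0,0,0,0.005,0,-1],[0,0,0,0,0,0,-1],[0,0,0,0,0,0,-1],[0,0,0,0,0,0,-1],[0,0,0,0,0,0,-1],[0,0,0,0,0,0,-1],[0,0,0,0,0,0,-1]])

```text
clock: 11.4
tcp_pos: [0.5925, 0.0735, 0.2771]
orientation: [0.044, 3.139, 0.0]
contact_force: [3.6, -3.1, 5.7]
grip_width: 0.0272
gripper_force: 61.2
```

Run:
```python
from h import *
o=telemetry.get_obs();print(o['clock'],o['tcp_pos'],o['contact_force'])
t=grab_frame('top');s=grab_frame('side')
a=cv2.resize(t[130:220,250:400],(600,360),interpolation=2);b=cv2.resize(s[150:290,260:338],(200,360),interpolation=2)
cv2.imwrite('pics/g3.png',np.hstack([a,b]))
```

```text
11.4 [0.59247574 0.07349054 0.27713836] [ 3.56355136 -3.05646217  5.67512555]
```

View pics/g3.png

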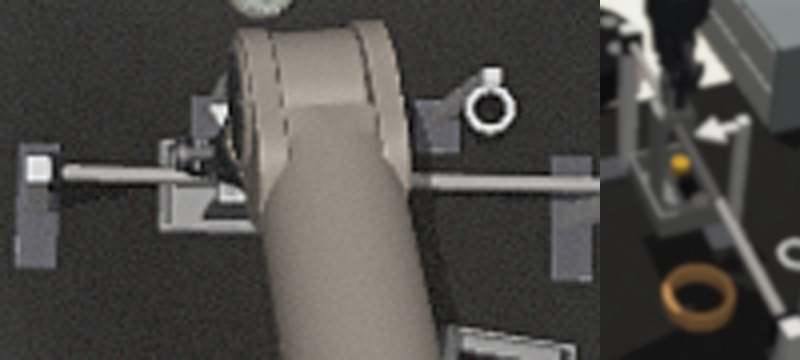

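The caddy hangs on the rail opposite the arrow (the arrow points at the hook in the side crop, ~(690,130)). Release and withdraw upward.

apply_moves(moves=[[0,0,0,0,0,0,-0.2],[0,0,0,0,0,0,0],[0,0,0,0,0,0,0.5],[0,0,0,0,0,0,1],[0,0,0,0,0,0,1],[0,0,0,0,0,0,1],[0,0,0,0,0,0,1],[0,0,0,0,0,0,1]], grip_force=20)

```text
clock: 12.17
tcp_pos: [0.5915, 0.0741, 0.2764]
orientation: [-0.043, -3.141, -0.0]
contact_force: [-0.1, 0.4, -0.1]
grip_width: 0.0854
gripper_force: 0.0
```

apply_moves(moves=[[0,0,0,0,0,-0.01,1],[0,0,0,0,0,-0.02,1],[0,0,0,0,0,-0.03,1],[0,0,0,0,0,-0.03,1],[0,0,0,0,0,-0.03,1],[0,0,0,0.03,0,0,1],[0,0,0,0.03,0,0,1],[0,0,0,0.03,0,0,1]])

```text
clock: 12.83
tcp_pos: [0.501, 0.0762, 0.3976]
orientation: [0.044, 3.14, 0.0]
contact_force: [0.2, 0.9, 0.1]
grip_width: 0.0854
gripper_force: 0.0
```

apply_moves(moves=[[0,0,0,0.03,-0.02,0,1],[0,0,0,0.02,-0.035,0,1],[0,0,0,0,-0.035,0,1],[0,0,0,0,-0.035,0,1],[0,0,0,0,-0.035,0,1],[0,0,0,0,-0.035,0,1],[0,0,0,0,0,0,1],[0,0,0,0,0,0,1]])

```text
clock: 13.5
tcp_pos: [0.4459, -0.1192, 0.3974]
orientation: [0.051, 3.14, 0.001]
contact_force: [0.6, 0.4, 0.2]
grip_width: 0.0852
gripper_force: 0.0
```

Run:
```python
from h import *
o=telemetry.get_obs();print(o['clock'],o['tcp_pos'],o['contact_force'])
t=grab_frame('top');s=grab_frame('side')
# model: block top centre & tray corners for ideal hang
p=np.array([.5923,.0738,.0975]);c=np.array([.9996,-.028,0]);d=np.array([.028,.9996,0])
A=t[130:220,240:390];B=s[150:290,260:338]
a=cv2.resize(A,(600,360),interpolation=2);b=cv2.resize(B,(200,360),interpolation=2)
for q,z in(((-.034,-.06),.034),((-.034,.06),.034),((.046,-.06),.034),((.046,.06),.034),((-.011,-.014),.196),((.011,-.014),.196),((-.011,.014),.196),((.011,.014),.196)):
  P=p+q[0]*c+q[1]*d+[0,0,z]
  u=(proj('top',P)[0]-[240,130]+.5)*4;v=(proj('side',P)[0]-[260,150]+.5)*2.57
  cv2.circle(a,tuple(int(i) for i in u),3,(0,0,255),1);cv2.circle(b,tuple(int(i) for i in v),2,(0,0,255),1)
cv2.imwrite('pics/g4.png',np.hstack([a,b]))
```

```text
13.5 [ 0.44593093 -0.11921929  0.39737096] [0.59775223 0.42076588 0.18626317]
```

View pics/g4.png

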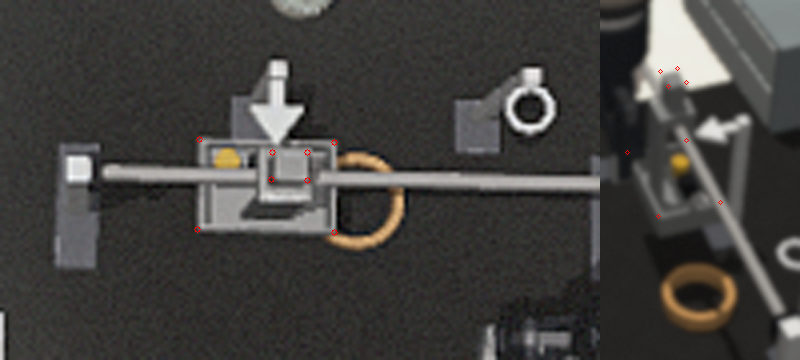

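After release the caddy hangs level. Its tray corners (198,139)-(335,232) and block (289,166) coincide with the ideal pose in line with the arrow tip (276,143, allowing for its lower height). Let it settle for one more call, check it is still, and hand in.

apply_moves(moves=[[0,0,0,0,0,0,1],[0,0,0,0,0,0,1],[0,0,0,0,0,0,1],[0,0,0,0,0,0,1],[0,0,0,0,0,0,1],[0,0,0,0,0,0,1],[0,0,0,0,0,0,1],[0,0,0,0,0,0,1]])

```text
clock: 14.27
tcp_pos: [0.4463, -0.117, 0.3965]
orientation: [-0.043, -3.141, -0.0]
contact_force: [-0.6, 0.8, 0.8]
grip_width: 0.0855
gripper_force: 0.0
```

Run:
```python
from h import *
from bench import order
f=[grab_frame('side')[150:260,255:330].astype(int) for _ in range(4)]
d=[abs(f[0]-g).mean() for g in f[1:]];print(d)
if max(d)<6: print(order.hand_in())
```

```text
[np.float64(0.5346262626262627), np.float64(0.5394747474747474), np.float64(0.5448888888888889)]
the job is handed in; nothing more can be done
None
```

I hooked the grey caddy on the rail about 138 mm from the pointer, slid it until its hook was in line with the tip, and released it. It was hanging level and still when I handed the job in at about 14.5 s; the hand-in returned no verdict.

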